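Hang the lift-off door on the bench cabinet

TASK

The small cabinet on the bench is missing its lift-off door, which stands in the grey rack beside a plain pressing board. Hang the door on the cabinet's two upright hinge pins, lowering it gently until both knuckles sit fully down before letting go, and then swing it shut and turn the latch on the cabinet's top until its peg stands in front of the door. Do not disturb the pressing board or the other things on the bench.

Things in the scene. Friction and masses are not known exactly. Their poses are not given: they have to be found in the camera images.
- door: Lift-off door, light wood frame and thinner panel, 140 wide (x), 18 thick (y), 175 high (z), 0.25 to 0.5 kg, upright in one of the rack's slots. Origin: centre of its underside; -x hinge side (two steel knuckles), +x free edge, +y outer face (dark knob 24 long at x 55, z 90). The top rail, 36 high, is full thickness and bare: grip it from above. Hung, its underside is 12 above the table.
- knuckle_upper (a point): centre of the lower mouth of the door's upper knuckle: door frame (-82, 0, 115) mm. Each knuckle is an upright tube, 22 outside, 13.6 bore, 24 long.
- knuckle_lower (a point): centre of the lower mouth of the door's lower knuckle: door frame (-82, 0, 30) mm
- door_edge (a point): middle of the door's free edge: door frame (70, 0, 90) mm
- cabinet: Open-fronted wood cabinet, fixed, 130 deep (x), 160 wide (y), 190 high. Origin: centre of its underside; its front, the plane x = -65, looks to its own -x; hinge pins at its -y side. The shut door rests on two pads, mid-plane at x -78, outer face at x -87, door +x along cabinet +y. The hung door swings with little friction, stays about where it is left and may hang up to 2 degrees out of upright.
- pin_upper (a point): root of the upper hinge pin, on top of its bracket: cabinet frame (-78, -82, 127) mm. The pin stands upright, 10 diameter, 26 tall with a tapered top of 8. A seated knuckle's lower mouth is at this point.
- pin_lower (a point): root of the lower hinge pin, the same shape and straight below the upper: cabinet frame (-78, -82, 42) mm
- latch (a joint): angle of the turn latch, rad: 0 = arm along the cabinet's +y, sticking out sideways (open); 1.57 = arm along the cabinet's -x, with its peg in front of the shut door (end stop). It grows counter-clockwise seen from above. Stiff: about 0.06 N m (1 to 2 N at the peg), stays where left.
- latch_pivot (a point): the latch's upright pivot axis where it meets the cabinet's top: cabinet frame (-40, 61, 190) mm. The arm is a steel bar 16 wide, from 194 to 204 above the table.
- latch_peg (a point): centre of the top of the latch's dark upright wooden peg (12 diameter), 56 from the pivot axis at the end of the arm, 226 above the table; it stands 22 above the arm and hangs 29 below it (to 165). Latched, it leaves 3 mm of play before the outer face of a shut door; if the door is more ajar the peg strikes the door's free edge.
- rack: Grey two-slot rack, fixed, 180 (x) by 140 (y), base 12 thick, slots along its x at y +40 and -40, 21 wide between rails whose tops are 47 above the table; end stops to 22 above the table. Origin at the centre of its underside.
- pressing_board: plain light wood board 140 x 18 x 110 high, no knuckles or knob, standing in the other slot of the rack; origin at the centre of its underside. Leave it there.
- glue_bottle: white bottle, 60 diameter, 150 high, origin under its centre. Leave it alone.
- amber_bottle: amber bottle, 56 diameter, 120 high, origin under its centre. Leave it alone.
- thread_spool: pale thread spool, 54 diameter, 48 high, origin under its centre. Leave it alone.
- dish: shallow white dish, 84 diameter, 16 high, origin under its centre. Leave it alone.
- brush: brush 190 long lying flat, origin underneath near its middle. Leave it alone.
Not all that is in view belongs to the job. What is shaped like the door but green is not meant.

How it is judged:
By the outcome, as a careful person would: the job done as asked, in the order asked, and still so for the second after the job is handed in, with the robot touching nothing.
It also fails if it takes over 72 s, if anything falls off the work surface, if the arm or the gripper's body presses on something with over 40 N, if the wrist force passes 120 N, or if a joint passes its speed limit or range.

ROBOT

A 7-joint arm with a two-finger parallel gripper is mounted at the origin on the work surface. World frame = base frame: x ahead of the robot, y to its left, z up, the work surface at z = 0. Lengths are in mm, angles in rad, forces in N, time in s.
With the tool pointing down it reaches from about 425 to 1025 mm from the base axis. Payload 9.4 kg.
Tool frame: the origin (TCP) lies midway between the tips of the shut fingers; the grasp point (between the pads) lies 19 mm behind it (ctrl.tcp_to_grasp is the distance from the TCP to the grasp point, in mm); z points along the fingers, y is the line along which they close (so a half turn about z gives the same grasp; the last joint's range is limited). The gripper opens to 93 mm and grips with 3 to 60 N. Pads are 15 mm wide; open, the fingers measure 128 mm over their backs; the gripper's body (75 mm by 188 mm) begins 65 mm behind the grasp point.
Start: joints at [-1.392, 0.599, -0.003, 1.599, 0.002, 0.943, -0.08], TCP at [183.444, 701.408, 218.618] pointing down, gripper open.
Joint ranges: [-2.57, 2.57], [-0.35, 1.97], [-1.29, 1.29], [0.11, 2.56], [-1.05, 4.19], [0.11, 1.86], [-2.63, 2.63]. Speed limits (rad/s): [2.22, 2.22, 3.01, 3.01, 3.14, 3.14, 3.14].

INTERFACE

Orientations are given as [roll, pitch, yaw] about the fixed x, y, z axes, in that order (R = Rz(yaw) Ry(pitch) Rx(roll)).
In Python, from cell import ctrl gives the robot as it stands.
- The arm moves only by the tool servo_tool, never from a script. Its argument "deltas" is a list of rows, each an object with "dp": the shift along the tool's x, y, z in m, a list of three; "turn": the turn about the tool's z in rad; "fingers": the finger opening in m, from 0 to 0.093. A call has 1 to 10 rows; each row is the pose to reach, as a shift and turn from the pose commanded when the call began, along the tool's axes at that moment; what a row does not reach only later rows make up. A row lasts 1/8 s, in which the tool goes at most 62.5 mm and 10.7 degrees, less where a joint would pass 70% of its speed; a pose out of reach is approached as far as the arm can. A call with a gripper value outside its range is refused whole. The fingers move at their own pace and stop on an object; the grip force is fixed at half the most. Time passes only in rows, so rows that repeat a pose let the fingers close. It gives the time, the measured TCP pose, the force, the opening and the grip force at its end, in the units of the state.
- ctrl.sense(): the state, without advancing time (a new reading comes with each control period).
- ctrl.read_camera(name): name is "scene" or "top"; returns the picture (480x640x3 uint8, red, green, blue); there is no depth.
- ctrl.camera_model(name): a dict with "fx", "fy", "cx", "cy" (pixels), "k1" (the pictures are not rectified: a ray, as slopes to the right and down, at radius r is drawn at 1 + k1 r^2 times it, then the intrinsics apply), "position" and "attitude" of the camera in the world. Camera axes: x right, y up, looking along -z (the intrinsics and any distortion apply to the point x, -y, -z); pixel columns grow to the right and rows downward; lengths in mm; the calibration is good to about 2 mm. A picture is of the moment at which its call begins. camera_model takes no time and is no camera call.
- ctrl.hand_in(): hands the job in; it is judged then, once.
Trained networks look in the newest picture that a camera, given by its name, has taken for a name from the list of things; names that differ only in an ending like _2 or _b are one class to them, and where a whole thing is asked for, a point or a joint stands for the part that bears it (a point fixed in the world has none). Each returns a list of dicts, best first, with "score" (0 to 1); they miss things now and then, are a little off and sometimes report something else, mostly with a low value. They report only what shows in the picture. A call takes as long as a camera call. They do not tell look-alikes from the thing itself.
- ctrl.trace(camera, label): "mask" (480x640 bool, what is visible of it).
- ctrl.spot_point(camera, label): "xyz" ([x, y, z] in mm, in world coordinates, good to about 4 mm: a listed point, or the origin of a listed thing).
The state is a dict: "time_s": time; "joint_positions": joint angles; "qd": joint speeds; "tau": joint torques, N m; "eef_pos": TCP position; "tool_rot": TCP orientation; "contact_force": force on the tool from outside, world axes, zero at the start; "moment": the same for the moment, N m; "width": finger opening in mm; "grasp_force": force on a finger pad.
Only numpy, scipy, OpenCV 4.12 (cv2) and the standard library are available. Lean on these libraries where they do the work, as an engineer would, in place of code of your own. Each camera call takes 0.05 s, during which the arm holds its last target. There are 200 camera calls.

## Working session

There is one attempt and no reset: what is moved stays moved. The work goes in short steps, Python scripts to look and compute and a tool call to move; the robot and the scene stay as the last step left them, time stands still between calls to the robot, and variables do not carry over. Pictures are saved under pics/ and viewed, at most 10 in all, crops included, and the job is handed in when it is done.

Besides the shell and the picture viewer there is one more tool, called after "Call:" as a command line: name --argument value ..., lists and objects as JSON in quotes. servo_tool: Moves the arm, as the interface text tells. Its arguments: {"type":"object","properties":{"deltas":{"type":"array","items":{"type":"object","properties":{"dp":{"type":"array","items":{"type":"number"}},"turn":{"type":"number"},"fingers":{"type":"number"}}}}},"required":["deltas"]}

```bash
ls; mkdir -p pics; cat > h.py <<'E'
import numpy as np, cv2
from scipy.spatial.transform import Rotation as R
from cell import ctrl
def cam(n):
    m=ctrl.camera_model(n); a=np.array(m['attitude'],float)
    Rm=a if a.shape==(3,3) else (R.from_euler('xyz',a).as_matrix() if a.size==3 else R.from_quat(a).as_matrix())
    return m,Rm
def proj(n,P):
    m,Rm=cam(n); q=(np.atleast_2d(P)-m['position'])@Rm
    s=np.c_[q[:,0]/-q[:,2],-q[:,1]/-q[:,2]]; r2=(s**2).sum(1,keepdims=True); s=s*(1+m['k1']*r2)
    return np.c_[s[:,0]*m['fx']+m['cx'],s[:,1]*m['fy']+m['cy']]
def ray(n,uv):
    m,Rm=cam(n); uv=np.atleast_2d(uv).astype(float)
    d=np.c_[(uv[:,0]-m['cx'])/m['fx'],(uv[:,1]-m['cy'])/m['fy']]; s=d.copy()
    for _ in range(20): s=d/(1+m['k1']*(s**2).sum(1,keepdims=True))
    return np.array(m['position']),np.c_[s[:,0],-s[:,1],-np.ones(len(s))]@Rm.T
def atz(n,uv,z):
    o,d=ray(n,uv); return o+d*((z-o[2])/d[:,2])[:,None]
def save(n,f,crop=None,scale=1):
    im=ctrl.read_camera(n)
    if crop: x0,y0,x1,y1=crop; im=im[y0:y1,x0:x1]
    im=cv2.resize(im,None,fx=scale,fy=scale,interpolation=cv2.INTER_CUBIC)
    cv2.imwrite('pics/'+f,cv2.cvtColor(im,cv2.COLOR_RGB2BGR))
E
python3 - <<'E'
from h import *
for n in('scene','top'):
    print(n,ctrl.camera_model(n)); save(n,n+'0.png')
    for l in ['door','knuckle_upper','knuckle_lower','door_edge','cabinet','pin_upper','pin_lower','latch_pivot','latch_peg','rack','pressing_board','glue_bottle','amber_bottle','thread_spool','dish','brush']:
        print(l,[(np.round(d['xyz']).tolist(),round(d['score'],2),np.round(proj(n,d['xyz'])[0]).tolist()) for d in ctrl.spot_point(n,l)[:3]])
s=ctrl.sense();print(s)
E
```

```text
pics
scene {'fx': 501.4385186027912, 'fy': 501.4385186027912, 'cx': 324.72995890322085, 'cy': 239.8689246271825, 'k1': -0.008557323276814953, 'position': array([1350.87872048, -547.238196  ,  893.9194678 ]), 'attitude': array([ 0.92980304, -0.01411722,  1.04062499])}
door [([505.0, -312.0, 10.0], 0.56, [226.0, 322.0])]
knuckle_upper [([280.0, -349.0, 113.0], 0.98, [176.0, 244.0]), ([467.0, -239.0, 125.0], 0.64, [244.0, 267.0])]
knuckle_lower [([470.0, -243.0, 43.0], 0.85, [246.0, 294.0]), ([276.0, -344.0, 27.0], 0.78, [183.0, 268.0])]
door_edge [([534.0, -380.0, 101.0], 0.79, [198.0, 312.0]), ([240.0, -492.0, 89.0], 0.73, [117.0, 259.0])]
cabinet [([512.0, 225.0, 1.0], 0.7, [405.0, 258.0])]
pin_upper [([599.0, 157.0, 130.0], 0.8, [411.0, 245.0]), ([408.0, 142.0, 231.0], 0.36, [366.0, 179.0])]
pin_lower [([605.0, 152.0, 45.0], 0.66, [407.0, 273.0]), ([419.0, -31.0, 0.0], 0.62, [311.0, 268.0])]
latch_pivot [([452.0, 173.0, 192.0], 0.59, [384.0, 196.0])]
latch_peg [([408.0, 138.0, 230.0], 0.62, [364.0, 179.0])]
rack [([537.0, -302.0, 0.0], 0.91, [236.0, 332.0])]
pressing_board [([576.0,
[... 2217 characters left out ...]
itions': array([-1.39169382,  0.59927243, -0.00253677,  1.59937188,  0.00179062,
        0.94288775, -0.07980236]), 'qd': array([ 2.41853357e-04,  5.31544923e-04,  7.47948342e-04, -3.26213592e-05,
       -5.35540251e-04, -6.14735382e-04, -1.17173971e-03]), 'tau': array([ 5.86977585e-04, -7.64813161e+01,  1.49682272e+00, -2.52706236e+01,
       -5.23096207e-02,  1.05489281e-02,  2.54426197e-05]), 'eef_pos': array([183.4268743 , 701.43417391, 218.64718824]), 'tool_rot': array([3.14152856e+00, 1.32262701e-05, 2.88583433e+00]), 'contact_force': array([ 0.4723196 , -0.53926338, -0.68784609]), 'moment': array([ 0.06039665,  0.02558668, -0.01418701]), 'grasp_force': 0.0, 'width': 92.94584500643623}
```

View pics/scene0.png

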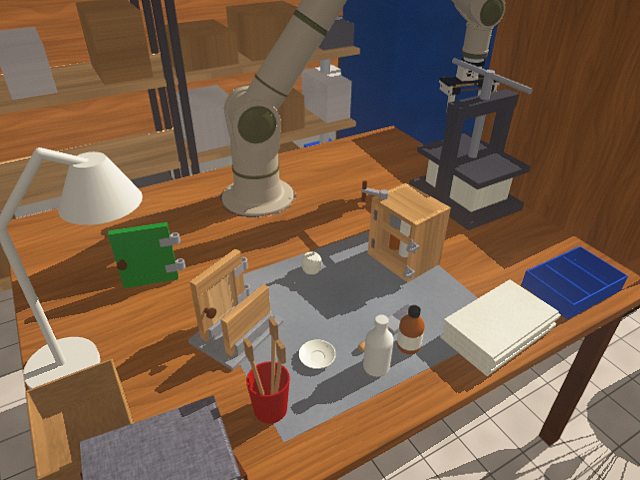

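View pics/top0.png

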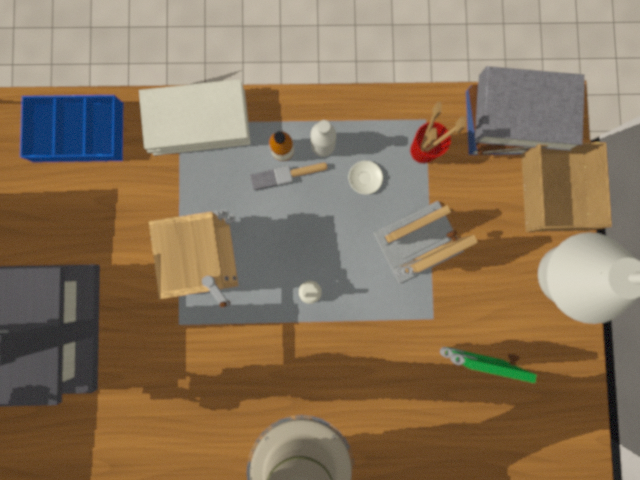

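Candidates for the door:
- Wood panel in the rack with knob and knuckles, scene (220,285) and top (440,255).
- Plain pressing board, scene (247,318) and top (417,224).
- Green look-alike, scene (143,255) and top (495,367).

I choose the rack panel with knuckles and knob. The latch seems to stand at about 0.45 rad. I'll check the choice in one crop and refine the poses.

```bash
cat >> h.py <<'E'
def spots(labels,near,reps=3,tol=25):
    out={l:[] for l in labels}
    for _ in range(reps):
        for n in('scene','top'):
            ctrl.read_camera(n)
            for l in labels:
                for d in ctrl.spot_point(n,l):
                    if np.linalg.norm(np.array(d['xyz'])-near[l])<tol: out[l].append((n,d['xyz'])); break
    return out
def fit2d(model,meas):
    # model Nx2, meas Nx2 -> yaw,t
    m0,w0=model.mean(0),meas.mean(0); a=model-m0;b=meas-w0
    y=np.arctan2((a[:,0]*b[:,1]-a[:,1]*b[:,0]).sum(),(a*b).sum())
    c,s=np.cos(y),np.sin(y); Rm=np.array([[c,-s],[s,c]]); return y,w0-Rm@m0,Rm
E
python3 - <<'E'
from h import *
near=dict(door=[501,-313,10],knuckle_upper=[469,-240,127],knuckle_lower=[470,-242,43],door_edge=[535,-380,102],cabinet=[511,222,2],pin_upper=[601,156,128],pin_lower=[604,155,44],latch_pivot=[453,171,190],latch_peg=[408,139,226])
o=spots(list(near),near,2)
M={}
for l,v in o.items():
    for n in('scene','top'):
        a=np.array([x for k,x in v if k==n]); 
        if len(a): print(l,n,len(a),a.mean(0).round(1),a.std(0).round(1))
    if v: M[l]=np.mean([x for k,x in v],0)
D=dict(door=[0,0],knuckle_upper=[-82,0],knuckle_lower=[-82,0],door_edge=[70,0])
C=dict(cabinet=[0,0],pin_upper=[-78,-82],pin_lower=[-78,-82],latch_pivot=[-40,61])
for d in(D,C):
    k=[x for x in d if x in M]; y,t,Rm=fit2d(np.array([d[x] for x in k],float),np.array([M[x][:2] for x in k]))
    print(np.degrees(y),t,{x:(np.array(Rm@d[x]+t)-M[x][:2]).round(1) for x in k})
    if d is C: print('pin',Rm@[-78,-82]+t,'pivot',Rm@[-40,61]+t)
save('scene','crop0.png',(160,210,320,370),4)
E
```

```text
door scene 2 [ 502.1 -313.8   10.4] [0.9 0.2 0. ]
door top 2 [ 498.  -313.6    9.8] [1.  1.3 0.7]
knuckle_upper scene 2 [ 469.2 -241.4  124.4] [0.1 0.9 0.6]
knuckle_upper top 2 [ 468.6 -238.5  126.8] [1.1 1.2 1.1]
knuckle_lower scene 2 [ 469.  -243.4   43.4] [0.3 0.2 0.6]
knuckle_lower top 2 [ 469.8 -240.    41.2] [0.2 0.3 1.1]
door_edge scene 2 [ 532.2 -376.8   98.5] [0.6 1.1 0.9]
door_edge top 2 [ 534.  -378.4   99.4] [0.1 1.1 0.3]
cabinet scene 2 [510.4 223.   -1.2] [0.4 0.4 0.2]
cabinet top 2 [510.6 220.8   2.8] [0.8 0.2 1. ]
pin_upper scene 2 [600.4 156.5 129.6] [1.1 0.7 0.1]
pin_upper top 2 [603.6 154.  125.4] [1.5 1.1 1.1]
pin_lower scene 2 [605.3 154.6  43. ] [1.6 0.6 1.8]
pin_lower top 2 [603.3 156.   44.5] [1.7 1.4 0.1]
latch_pivot scene 2 [457.6 175.6 191.4] [1.2 1.  0.3]
latch_pivot top 2 [454.  171.9 188.8] [0.1 1.  2.5]
latch_peg scene 2 [408.  140.  227.7] [1.2 1.2 1. ]
latch_peg top 2 [408.  136.4 225.8] [0.1 1.2 0.1]
-65.18182592419303 [ 502.69514014 -314.56714302] {'door': array([ 2.6, -0.8]), 'knuckle_upper': array([-0.6, -0.2]), 'knuckle_lower': array([-1.1,  1.5]), 'door_edge': array([-1. , -0.5])}
97.79667456958359 [510.99704492 221.58508478] {'cabinet': array([ 0.5, -0.3]), 'pin_upper': array([0.8, 0.2]), 'pin_lower': array([-1.5,  0.2]), 'latch_pivot': array([ 0.2, -0.1])}
pin [602.82034302 155.43010065] pivot [455.98726904 173.67971391]
```

View pics/crop0.png

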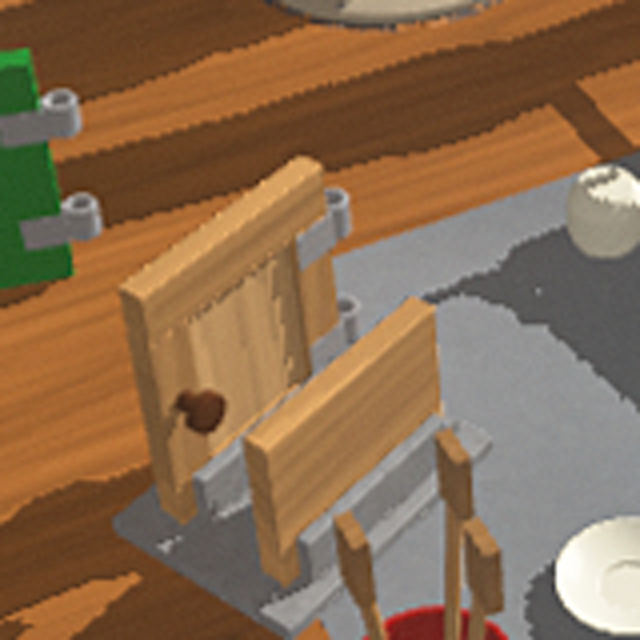

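Confirmed: the door has its knob at crop (205,410) and its knuckles at (335,215) and (345,320). The gripper starts close to a tall press, so I'll check that before leaving.

```bash
cat >> h.py <<'E'
def plan(pts,yaws=None):
    """world waypoints (mm) and tool yaw (deg) -> dp (m, tool axes) and turn (rad) from current pose"""
    s=ctrl.sense(); Rt=R.from_euler('xyz',s['tool_rot']).as_matrix(); y0=np.degrees(s['tool_rot'][2])
    print('t',s['time_s'],'tcp',s['eef_pos'].round(1),'rot',np.degrees(s['tool_rot']).round(2),'F',s['contact_force'].round(1),'M',s['moment'].round(2),'w',round(s['width'],1),'g',round(s['grasp_force'],1))
    for i,p in enumerate(pts):
        d=(np.array(p,float)-s['eef_pos'])@Rt
        dy=0 if yaws is None else (yaws[i]-y0+180)%360-180
        print(p,'dp',(d/1000).round(4).tolist(),'len',np.linalg.norm(d).round(),'turn',round(-np.radians(dy),3))
E
python3 - <<'E'
from h import *
plan([(183,701,360),(430,500,350),(620,220,340),(620,-60,340),(502.5,-314,300)],[165,150,135,120,115])
print(proj('scene',[[183,701,219],[183,701,300]]),proj('top',[[183,701,219]]))
print(atz('scene',[[480,222],[415,172],[530,195],[450,145]],0).round(),atz('top',[[100,265],[100,400]],0).round(),atz('top',[[100,265],[100,400]],200).round())
save('scene','crop1.png',(380,0,580,230),3)
E
```

```text
t 3.75 tcp [183.5 701.4 218.6] rot [-180.      0.    165.35] F [ 0.1  0.1 -0.3] M [ 0.02 -0.03  0.02] w 92.8 g 0.0
(183, 701, 360) dp [0.0003, -0.0005, -0.1414] len 141.0 turn 0.006
(430, 500, 350) dp [-0.2895, -0.1325, -0.1314] len 344.0 turn 0.268
(620, 220, 340) dp [-0.5441, -0.3553, -0.1213] len 661.0 turn 0.53
(620, -60, 340) dp [-0.615, -0.6262, -0.1213] len 886.0 turn 0.791
(502.5, -314, 300) dp [-0.5656, -0.9016, -0.0813] len 1067.0 turn 0.879
[[463.45486992 113.70351886]
 [467.77689235  90.65233696]] [[-75.03463118 431.35604794]]
[[482. 545.   0.]
 [127. 568.   0.]
 [446. 814.   0.]
 [ 19. 833.   0.]] [[497. 479.   0.]
 [176. 474.   0.]] [[491. 387. 200.]
 [227. 383. 200.]]
```

View pics/crop1.png

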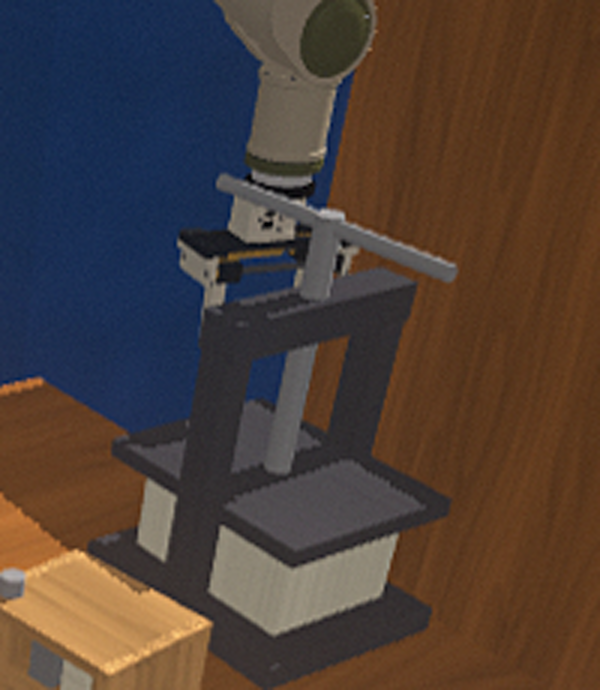

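The press frame stands on the +x side of the gripper. I'll back out along −y first, then rise.

Call:
servo_tool --deltas '[{"dp": [-0.014, -0.054, 0]}, {"dp": [-0.028, -0.108, 0]}, {"dp": [-0.042, -0.162, 0]}, {"dp": [-0.057, -0.217, 0]}, {"dp": [-0.071, -0.272, 0]}, {"dp": [-0.071, -0.272, -0.05]}, {"dp": [-0.071, -0.272, -0.11]}, {"dp": [-0.071, -0.272, -0.12]}]'

```text
$.deltas[0]: bad value
```

```bash
python3 - <<'E'
from h import *
plan([(330,340,340),(500,200,340),(600,0,340),(560,-200,330),(502.5,-314,290)],[155,140,125,115,115])
E
```

```text
t 3.8 tcp [183.4 701.4 218.6] rot [-180.      0.    165.35] F [-0.4  1.1 -0.5] M [0.03 0.06 0.06] w 92.9 g 0.0
(330, 340, 340) dp [-0.2332, -0.3126, -0.1214] len 408.0 turn 0.181
(500, 200, 340) dp [-0.4331, -0.405, -0.1214] len 605.0 turn 0.442
(600, 0, 340) dp [-0.5805, -0.5732, -0.1214] len 825.0 turn 0.704
(560, -200, 330) dp [-0.5923, -0.7769, -0.1114] len 983.0 turn 0.879
(502.5, -314, 290) dp [-0.5655, -0.9017, -0.0714] len 1067.0 turn 0.879
```

All fields are needed in each row.

Call:
servo_tool --deltas '[{"dp": [-0.014, -0.054, 0], "turn": 0, "fingers": 0.09}, {"dp": [-0.028, -0.108, 0], "turn": 0, "fingers": 0.09}, {"dp": [-0.042, -0.162, 0], "turn": 0, "fingers": 0.09}, {"dp": [-0.057, -0.217, 0], "turn": 0, "fingers": 0.09}, {"dp": [-0.071, -0.272, 0], "turn": 0, "fingers": 0.09}, {"dp": [-0.071, -0.272, -0.05], "turn": 0, "fingers": 0.09}, {"dp": [-0.071, -0.272, -0.11], "turn": 0, "fingers": 0.09}, {"dp": [-0.071, -0.272, -0.12], "turn": 0, "fingers": 0.09}]'

```text
time_s: 4.8
eef_pos: [183.9, 421.7, 342.5]
tool_rot: [3.135, 0.0, 2.885]
contact_force: [-0.2, 0.8, -1.2]
width: 90.2
grasp_force: 0.0
```

```bash
python3 - <<'E'
from h import *
plan([(330,340,340),(500,200,340),(600,0,340),(560,-200,330),(502.5,-314,290)],[155,140,125,115,115])
E
```

```text
t 4.8 tcp [183.9 421.7 342.5] rot [1.7959e+02 2.0000e-02 1.6532e+02] F [-0.2  0.8 -1.2] M [ 0.01 -0.02 -0.08] w 90.2 g 0.0
(330, 340, 340) dp [-0.162, -0.042, 0.0022] len 167.0 turn 0.18
(500, 200, 340) dp [-0.362, -0.1344, 0.0016] len 386.0 turn 0.442
(600, 0, 340) dp [-0.5094, -0.3025, 0.0005] len 592.0 turn 0.704
(560, -200, 330) dp [-0.5213, -0.5062, 0.009] len 727.0 turn 0.878
(502.5, -314, 290) dp [-0.4946, -0.6313, 0.0481] len 803.0 turn 0.878
```

Call:
servo_tool --deltas '[{"dp": [-0.054, -0.014, 0], "turn": 0.06, "fingers": 0.08}, {"dp": [-0.108, -0.028, 0], "turn": 0.12, "fingers": 0.08}, {"dp": [-0.162, -0.042, 0], "turn": 0.18, "fingers": 0.08}, {"dp": [-0.212, -0.065, 0], "turn": 0.26, "fingers": 0.08}, {"dp": [-0.262, -0.088, 0], "turn": 0.34, "fingers": 0.08}, {"dp": [-0.312, -0.111, 0], "turn": 0.4, "fingers": 0.08}, {"dp": [-0.362, -0.134, 0], "turn": 0.46, "fingers": 0.08}, {"dp": [-0.4, -0.18, 0], "turn": 0.55, "fingers": 0.08}, {"dp": [-0.44, -0.22, 0], "turn": 0.62, "fingers": 0.08}, {"dp": [-0.475, -0.26, 0], "turn": 0.7, "fingers": 0.08}]'

```text
time_s: 6.05
eef_pos: [577.7, 46.8, 337.7]
tool_rot: [-3.141, 0.0, 2.183]
contact_force: [0.3, 0.5, -0.4]
width: 80.1
grasp_force: 0.0
```

```bash
python3 - <<'E'
from h import *
plan([(600,0,330),(560,-200,310),(502.5,-314,270),(502.5,-314,190),(502.5,-314,152)],[120,115,115,115,115])
E
```

```text
t 6.05 tcp [577.7  46.8 337.7] rot [-179.95    0.    125.09] F [ 0.3  0.5 -0.4] M [-0.   -0.02 -0.02] w 80.1 g 0.0
(600, 0, 330) dp [-0.0511, -0.0087, 0.0077] len 52.0 turn 0.089
(560, -200, 310) dp [-0.1918, -0.1563, 0.0278] len 249.0 turn 0.176
(502.5, -314, 270) dp [-0.252, -0.2689, 0.068] len 375.0 turn 0.176
(502.5, -314, 190) dp [-0.252, -0.2688, 0.148] len 397.0 turn 0.176
(502.5, -314, 152) dp [-0.252, -0.2688, 0.186] len 413.0 turn 0.176
```

Call:
servo_tool --deltas '[{"dp": [-0.05, -0.02, 0.005], "turn": 0.06, "fingers": 0.08}, {"dp": [-0.09, -0.06, 0.012], "turn": 0.12, "fingers": 0.08}, {"dp": [-0.13, -0.1, 0.018], "turn": 0.176, "fingers": 0.08}, {"dp": [-0.17, -0.14, 0.025], "turn": 0.176, "fingers": 0.08}, {"dp": [-0.2, -0.18, 0.03], "turn": 0.176, "fingers": 0.08}, {"dp": [-0.22, -0.22, 0.04], "turn": 0.176, "fingers": 0.08}, {"dp": [-0.252, -0.269, 0.05], "turn": 0.176, "fingers": 0.08}, {"dp": [-0.252, -0.269, 0.068], "turn": 0.176, "fingers": 0.08}, {"dp": [-0.252, -0.269, 0.068], "turn": 0.176, "fingers": 0.08}]'

```text
time_s: 7.18
eef_pos: [501.7, -312.2, 268.8]
tool_rot: [-3.139, -0.002, 2.009]
contact_force: [0.6, 1.0, -0.1]
width: 80.2
grasp_force: 0.0
```

```bash
python3 - <<'E'
from h import *
plan([(502.5,-314,190),(502.5,-314,152)],[115,115])
print(ctrl.sense()['joint_positions'].round(2))
E
```

```text
t 7.175 tcp [ 501.7 -312.2  268.8] rot [-1.7987e+02 -1.4000e-01  1.1509e+02] F [ 0.6  1.  -0.1] M [-0.06  0.    0.02] w 80.2 g 0.0
(502.5, -314, 190) dp [-0.0021, 0.0001, 0.0788] len 79.0 turn 0.002
(502.5, -314, 152) dp [-0.0022, 0.0002, 0.1168] len 117.0 turn 0.002
[ 0.1   0.42  0.51  1.88 -0.25  0.91  1.17]
```

Call:
servo_tool --deltas '[{"dp": [-0.001, 0, 0.04], "turn": 0, "fingers": 0.07}, {"dp": [-0.001, 0, 0.08], "turn": 0, "fingers": 0.07}, {"dp": [-0.001, 0, 0.105], "turn": 0, "fingers": 0.06}, {"dp": [-0.001, 0, 0.117], "turn": 0, "fingers": 0.06}, {"dp": [-0.001, 0, 0.117], "turn": 0, "fingers": 0.06}]'

```text
time_s: 7.8
eef_pos: [503.5, -312.8, 153.5]
tool_rot: [-3.141, -0.001, 2.011]
contact_force: [0.6, -0.0, 1.5]
width: 59.6
grasp_force: 0.0
```

Call:
servo_tool --deltas '[{"dp": [0, 0, 0], "turn": 0, "fingers": 0.03}, {"dp": [0, 0, 0], "turn": 0, "fingers": 0.022}, {"dp": [0, 0, 0], "turn": 0, "fingers": 0.01}, {"dp": [0, 0, 0], "turn": 0, "fingers": 0.005}, {"dp": [0, 0, 0], "turn": 0, "fingers": 0.0}, {"dp": [0, 0, 0], "turn": 0, "fingers": 0.0}]'

```text
time_s: 8.55
eef_pos: [503.1, -313.4, 153.8]
tool_rot: [-3.142, 0.0, 2.01]
contact_force: [-0.5, 0.6, 2.6]
width: 17.6
grasp_force: 30.0
```

```bash
python3 - <<'E'
from h import *
plan([(502.5,-314,300)])
E
```

```text
t 8.55 tcp [ 503.1 -313.4  153.8] rot [-180.      0.    115.15] F [-0.5  0.6  2.6] M [-0.05  0.31 -0.02] w 17.6 g 30.0
(502.5, -314, 300) dp [-0.0003, -0.0008, -0.1462] len 146.0 turn -0.0
```

Call:
servo_tool --deltas '[{"dp": [0, 0, -0.01], "turn": 0, "fingers": 0}, {"dp": [0, 0, -0.03], "turn": 0, "fingers": 0}, {"dp": [0, 0, -0.06], "turn": 0, "fingers": 0}, {"dp": [0, 0, -0.1], "turn": 0, "fingers": 0}, {"dp": [0, 0, -0.135], "turn": 0, "fingers": 0}, {"dp": [0, 0, -0.142], "turn": 0, "fingers": 0}]'

```text
time_s: 9.3
eef_pos: [503.7, -313.9, 297.7]
tool_rot: [3.139, 0.003, 2.01]
contact_force: [0.5, 0.5, -4.5]
width: 17.3
grasp_force: 30.0
```

```bash
python3 - <<'E'
from h import *
plan([(560,-150,296),(617,-15,296),(617,-15,205)],[108,100,100])
E
```

```text
t 9.3 tcp [ 503.7 -313.9  297.7] rot [1.7987e+02 1.5000e-01 1.1515e+02] F [ 0.5  0.5 -4.5] M [-0.03  0.01  0.02] w 17.3 g 30.0
(560, -150, 296) dp [0.1244, 0.1206, 0.0017] len 173.0 turn 0.125
(617, -15, 296) dp [0.2224, 0.2296, 0.0017] len 320.0 turn 0.264
(617, -15, 205) dp [0.2226, 0.2293, 0.0927] len 333.0 turn 0.264
```

Call:
servo_tool --deltas '[{"dp": [0.02, 0.02, 0], "turn": 0.02, "fingers": 0}, {"dp": [0.05, 0.05, 0], "turn": 0.06, "fingers": 0}, {"dp": [0.085, 0.085, 0], "turn": 0.1, "fingers": 0}, {"dp": [0.12, 0.12, 0], "turn": 0.14, "fingers": 0}, {"dp": [0.155, 0.158, 0], "turn": 0.18, "fingers": 0}, {"dp": [0.19, 0.195, 0.01], "turn": 0.23, "fingers": 0}, {"dp": [0.212, 0.22, 0.03], "turn": 0.264, "fingers": 0}, {"dp": [0.222, 0.229, 0.06], "turn": 0.264, "fingers": 0}, {"dp": [0.222, 0.229, 0.086], "turn": 0.264, "fingers": 0}, {"dp": [0.222, 0.229, 0.093], "turn": 0.264, "fingers": 0}]'

```text
time_s: 10.55
eef_pos: [614.4, -14.7, 199.9]
tool_rot: [-3.137, -0.0, 1.746]
contact_force: [-0.7, -0.1, -3.8]
width: 18.1
grasp_force: 30.0
```

```bash
cat >> h.py <<'E'
def knpin(lift,pose,reps=3):
    c=np.cos(pose),np.sin(pose)
E
python3 - <<'E'
from h import *
plan([(617,75,205)],[100])
s=ctrl.sense(); y=s['tool_rot'][2]; t=s['eef_pos']; ux=-np.array([np.cos(y),np.sin(y)])
k=t[:2]-82*ux; L=t[2]-153.8
print('nominal kn',k,'lift',L)
near=dict(knuckle_upper=[*k,127+L],knuckle_lower=[*k,42+L],door_edge=[*(t[:2]+70*ux),102+L],pin_upper=[603,155,127],pin_lower=[603,155,42])
o=spots(list(near),near,4)
for l,v in o.items():
    for n in('scene','top'):
        a=np.array([x for kk,x in v if kk==n])
        if len(a): print(l,n,len(a),a.mean(0).round(1),a.std(0).round(1), np.round(proj(n,a.mean(0))[0],1))
save('scene','crop2.png',(330,180,490,300),5)
E
```

```text
t 10.55 tcp [614.4 -14.7 199.9] rot [-1.7973e+02 -2.0000e-02  1.0005e+02] F [-0.7 -0.1 -3.8] M [-0.11  0.05  0.06] w 18.1 g 30.0
(617, 75, 205) dp [0.0878, 0.0182, -0.0052] len 90.0 turn 0.001
nominal kn [600.11742305  66.07692573] lift 46.10089283805462
knuckle_upper scene 4 [601.4  64.9 175. ] [1.9 1.1 2. ] [382.9 242.4]
knuckle_lower scene 4 [601.2  63.5  91. ] [1.8 1.1 2. ] [379.6 269.5]
door_edge scene 4 [627.1 -86.  148.8] [1.7 1.4 1.6] [334.2 277.3]
door_edge top 4 [631.  -86.7 150.7] [1.2 1.4 1.4] [333.1 196. ]
pin_upper scene 4 [600.1 155.4 128.5] [2.3 1.6 0.7] [410.3 246.3]
pin_upper top 4 [599.7 153.6 126.1] [0.8 0.5 1.9] [223.9 214. ]
pin_lower scene 3 [605.9 154.3  42.7] [1.2 0.8 1.1] [407.5 273.7]
```

View pics/crop2.png

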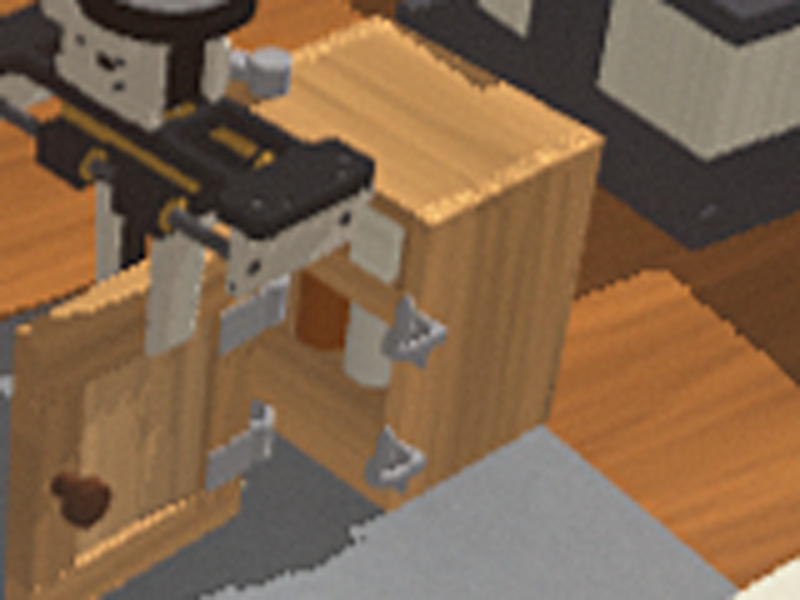

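Call:
servo_tool --deltas '[{"dp": [0.01, 0.002, 0], "turn": 0, "fingers": 0}, {"dp": [0.03, 0.006, 0.003], "turn": 0, "fingers": 0}, {"dp": [0.05, 0.01, 0.006], "turn": 0, "fingers": 0}, {"dp": [0.07, 0.014, 0.006], "turn": 0, "fingers": 0}, {"dp": [0.082, 0.0165, 0.006], "turn": 0, "fingers": 0}, {"dp": [0.089, 0.0175, 0.006], "turn": 0, "fingers": 0}, {"dp": [0.089, 0.0175, 0.006], "turn": 0, "fingers": 0}, {"dp": [0.089, 0.0175, 0.006], "turn": 0, "fingers": 0}]'

```text
time_s: 14.0
eef_pos: [617.9, 74.7, 196.8]
tool_rot: [3.141, 0.0, 1.745]
contact_force: [-0.1, 0.4, -3.5]
width: 17.6
grasp_force: 30.0
```

```bash
python3 - <<'E'
from h import *
plan([(617,75,153.8)],[100])
s=ctrl.sense(); y=s['tool_rot'][2]; t=s['eef_pos']; ux=-np.array([np.cos(y),np.sin(y)])
k=t[:2]-80*ux; L=t[2]-153.8
print('nominal kn',k,'lift',L)
near=dict(knuckle_upper=[*k,127+L],knuckle_lower=[*k,42+L],door_edge=[*(t[:2]+72*ux),102+L],pin_upper=[603,155,127],pin_lower=[603,155,42])
o=spots(list(near),near,5,18)
for l,v in o.items():
    for n in('scene','top'):
        a=np.array([x for kk,x in v if kk==n])
        if len(a): print(l,n,len(a),a.mean(0).round(1),a.std(0).round(1), np.round(proj(n,a.mean(0))[0],1))
a=ctrl.read_camera('scene')[190:310,370:450]; b=ctrl.read_camera('top')[170:270,190:290]
a=cv2.resize(a,None,fx=5,fy=5,interpolation=cv2.INTER_CUBIC); b=cv2.resize(b,(400,400),interpolation=cv2.INTER_CUBIC)
b=np.vstack([b,np.zeros((200,400,3),np.uint8)])
cv2.imwrite('pics/crop3.png',cv2.cvtColor(np.hstack([a,b]),cv2.COLOR_RGB2BGR))
E
```

```text
t 14.0 tcp [617.9  74.7 196.8] rot [1.7999e+02 3.0000e-02 9.9970e+01] F [-0.1  0.4 -3.5] M [-0.08  0.04  0.04] w 17.6 g 30.0
(617, 75, 153.8) dp [0.0005, -0.0009, 0.043] len 43.0 turn -0.001
nominal kn [604.07638377 153.47085809] lift 43.00904955932967
knuckle_upper scene 5 [605.1 154.5 167.1] [1.4 0.8 1.8] [413.1 235. ]
knuckle_lower scene 5 [604.  152.4  85.1] [0.5 0.6 0.3] [408.3 260.9]
door_edge scene 4 [630.4   3.8 142.9] [0.9 0.6 1.1] [367.7 267.6]
door_edge top 4 [632.3   4.9 145.8] [1.1 1.6 1.3] [290.8 196.6]
pin_upper scene 4 [600.4 156.4 129.7] [1.1 0.6 1.5] [410.7 245.8]
pin_lower scene 5 [605.  152.7  41.8] [1.8 2.3 0.6] [406.8 273.9]
```

View pics/crop3.png

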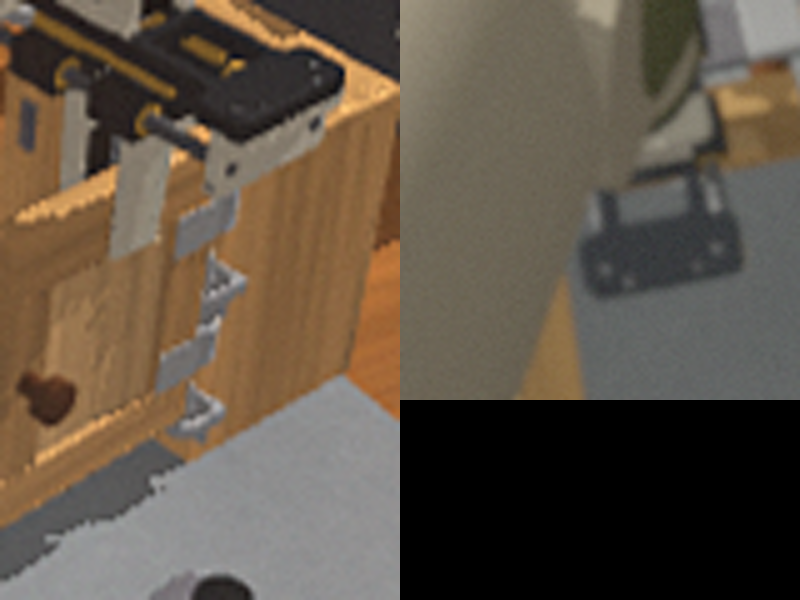

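Knuckles at crop (205,225) and (190,355) hang just above the pins at (213,275) and (195,405). I'll trim by about (−1.3, +1.5) mm and lower stepwise, watching the force.

Call:
servo_tool --deltas '[{"dp": [0.0017, -0.001, 0.003], "turn": 0, "fingers": 0}, {"dp": [0.0017, -0.001, 0.007], "turn": 0, "fingers": 0}, {"dp": [0.0017, -0.001, 0.011], "turn": 0, "fingers": 0}, {"dp": [0.0017, -0.001, 0.014], "turn": 0, "fingers": 0}, {"dp": [0.0017, -0.001, 0.016], "turn": 0, "fingers": 0}, {"dp": [0.0017, -0.001, 0.018], "turn": 0, "fingers": 0}, {"dp": [0.0017, -0.001, 0.02], "turn": 0, "fingers": 0}, {"dp": [0.0017, -0.001, 0.02], "turn": 0, "fingers": 0}]'

```text
time_s: 18.1
eef_pos: [616.5, 77.1, 176.5]
tool_rot: [-3.141, 0.0, 1.746]
contact_force: [0.4, 0.2, -4.0]
width: 17.8
grasp_force: 30.0
```

```bash
python3 - <<'E'
from h import *
plan([(617,75,153.8)],[100])
E
```

```text
t 18.1 tcp [616.5  77.1 176.5] rot [-179.99    0.    100.03] F [ 0.4  0.2 -4. ] M [-0.14  0.06  0.01] w 17.8 g 30.0
(617, 75, 153.8) dp [-0.0022, 0.0001, 0.0227] len 23.0 turn 0.001
```

Call:
servo_tool --deltas '[{"dp": [0, 0, 0.001], "turn": 0, "fingers": 0}, {"dp": [0, 0, 0.002], "turn": 0, "fingers": 0}, {"dp": [0, 0, 0.003], "turn": 0, "fingers": 0}, {"dp": [0, 0, 0.004], "turn": 0, "fingers": 0}, {"dp": [0, 0, 0.005], "turn": 0, "fingers": 0}, {"dp": [0, 0, 0.006], "turn": 0, "fingers": 0}]'

```text
time_s: 18.85
eef_pos: [616.6, 77.1, 170.6]
tool_rot: [3.142, -0.0, 1.746]
contact_force: [-0.3, -0.6, -3.9]
width: 17.7
grasp_force: 30.0
```

```bash
python3 - <<'E'
from h import *
plan([(617,75,153.8)],[100])
save('scene','crop4.png',(370,190,450,310),5)
E
```

```text
t 18.85 tcp [616.6  77.1 170.6] rot [180.    -0.   100.03] F [-0.3 -0.6 -3.9] M [-0.07  0.08 -0.03] w 17.7 g 30.0
(617, 75, 153.8) dp [-0.0022, 0.0, 0.0168] len 17.0 turn 0.001
```

View pics/crop4.png

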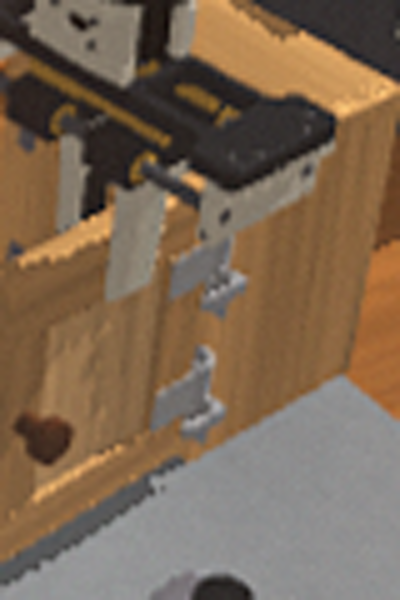

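No contact force with the mouths 9 mm below the pin tips, so both knuckles are threaded. I'll go on lowering.

Call:
servo_tool --deltas '[{"dp": [0, 0, 0.002], "turn": 0, "fingers": 0}, {"dp": [0, 0, 0.004], "turn": 0, "fingers": 0}, {"dp": [0, 0, 0.006], "turn": 0, "fingers": 0}, {"dp": [0, 0, 0.008], "turn": 0, "fingers": 0}, {"dp": [0, 0, 0.01], "turn": 0, "fingers": 0}, {"dp": [0, 0, 0.012], "turn": 0, "fingers": 0}, {"dp": [0, 0, 0.013], "turn": 0, "fingers": 0}]'

```text
time_s: 19.77
eef_pos: [616.5, 77.1, 157.5]
tool_rot: [-3.141, 0.0, 1.746]
contact_force: [-0.4, -0.7, -4.5]
width: 17.6
grasp_force: 30.0
```

Call:
servo_tool --deltas '[{"dp": [0, 0, 0.0005], "turn": 0, "fingers": 0}, {"dp": [0, 0, 0.001], "turn": 0, "fingers": 0}, {"dp": [0, 0, 0.0015], "turn": 0, "fingers": 0}, {"dp": [0, 0, 0.002], "turn": 0, "fingers": 0}]'

```text
time_s: 20.27
eef_pos: [616.6, 77.1, 155.6]
tool_rot: [3.141, 0.0, 1.746]
contact_force: [0.2, -0.6, -4.2]
width: 17.9
grasp_force: 30.0
```

Call:
servo_tool --deltas '[{"dp": [0, 0, 0.0005], "turn": 0, "fingers": 0}, {"dp": [0, 0, 0.001], "turn": 0, "fingers": 0}, {"dp": [0, 0, 0.0015], "turn": 0, "fingers": 0}, {"dp": [0, 0, 0.002], "turn": 0, "fingers": 0}]'

```text
time_s: 20.78
eef_pos: [616.6, 77.1, 153.7]
tool_rot: [3.141, 0.0, 1.746]
contact_force: [-0.5, -0.7, 0.3]
width: 17.8
grasp_force: 30.0
```

Call:
servo_tool --deltas '[{"dp": [0, 0, 0.0004], "turn": 0, "fingers": 0}, {"dp": [0, 0, 0.0008], "turn": 0, "fingers": 0}, {"dp": [0, 0, 0.0008], "turn": 0, "fingers": 0}]'

```text
time_s: 21.15
eef_pos: [616.9, 76.8, 153.4]
tool_rot: [3.141, 0.0, 1.746]
contact_force: [-1.7, -1.5, 5.1]
width: 17.6
grasp_force: 30.0
```

Seated: the weight is off and the reading is now +5 N. Releasing and rising.

Call:
servo_tool --deltas '[{"dp": [0, 0, -0.0008], "turn": 0, "fingers": 0.01}, {"dp": [0, 0, -0.0008], "turn": 0, "fingers": 0.035}, {"dp": [0, 0, -0.0008], "turn": 0, "fingers": 0.05}, {"dp": [0, 0, -0.0008], "turn": 0, "fingers": 0.05}, {"dp": [0, 0, -0.03], "turn": 0, "fingers": 0.05}, {"dp": [0, 0, -0.06], "turn": 0, "fingers": 0.05}, {"dp": [0, 0, -0.07], "turn": 0, "fingers": 0.05}]'

```text
time_s: 22.02
eef_pos: [617.3, 77.1, 224.3]
tool_rot: [3.139, -0.0, 1.746]
contact_force: [-0.2, 0.2, 0.4]
width: 49.9
grasp_force: 0.0
```

```bash
python3 - <<'E'
from h import *
s=ctrl.sense(); print(s['joint_positions'].round(2))
pin=np.array([602.5,155.5])
near=dict(knuckle_upper=[602.5,155.5,127],knuckle_lower=[602.5,155.5,42],door_edge=[629,6,102])
for l,v in spots(list(near),near,2,20).items(): print(l,np.mean([x for k,x in v],0).round(1),len(v))
def P(phi,off,r=122):
    a=np.radians(phi); return pin+r*np.array([np.cos(a),np.sin(a)])+off*np.array([-np.sin(a),np.cos(a)])
plan([(*P(-80,65),225),(*P(-80,65),150),(*P(-80,35),150)],[100,100,100])
E
```

```text
[-0.57  0.51  0.53  1.86 -0.34  0.85  0.31]
knuckle_upper [603.3 155.  124.7] 2
knuckle_lower [602.  155.3  43.4] 2
door_edge [630.2   4.4  96.4] 4
t 22.825 tcp [616.6  77.1 222.8] rot [180.     0.   100.03] F [-0.2 -1.  -0.2] M [-0.03  0.11 -0.01] w 50.3 g 0.0
(np.float64(687.6975816211591), np.float64(46.64058568086109), 225) dp [-0.0424, 0.0647, -0.0022] len 77.0 turn 0.0
(np.float64(687.6975816211591), np.float64(46.64058568086109), 150) dp [-0.0424, 0.0647, 0.0728] len 106.0 turn 0.0
(np.float64(658.1533490307928), np.float64(41.431140350853184), 150) dp [-0.0424, 0.0347, 0.0728] len 91.0 turn 0.0
```

Call:
servo_tool --deltas '[{"dp": [-0.021, 0.032, -0.002], "turn": 0, "fingers": 0}, {"dp": [-0.042, 0.065, -0.002], "turn": 0, "fingers": 0}, {"dp": [-0.042, 0.065, 0.02], "turn": 0, "fingers": 0}, {"dp": [-0.042, 0.065, 0.06], "turn": 0, "fingers": 0}, {"dp": [-0.042, 0.065, 0.073], "turn": 0, "fingers": 0}, {"dp": [-0.042, 0.05, 0.073], "turn": 0, "fingers": 0}, {"dp": [-0.042, 0.035, 0.073], "turn": 0, "fingers": 0}, {"dp": [-0.042, 0.035, 0.073], "turn": 0, "fingers": 0}]'

```text
time_s: 23.82
eef_pos: [657.5, 41.5, 151.4]
tool_rot: [3.14, -0.0, 1.745]
contact_force: [1.1, 0.2, -1.0]
width: 0.6
grasp_force: 0.0
```

```bash
python3 - <<'E'
from h import *
pin=np.array([602.5,155.5])
def P(phi,off,r=122):
    a=np.radians(phi); return pin+r*np.array([np.cos(a),np.sin(a)])+off*np.array([-np.sin(a),np.cos(a)])
ph=list(range(-80,-171,-9))
plan([(*P(p,27).round(1),150) for p in ph],[180+p for p in ph])
E
```

```text
t 23.825 tcp [657.5  41.5 151.4] rot [ 1.7993e+02 -2.0000e-02  9.9990e+01] F [ 1.1  0.2 -1. ] M [-0.07  0.07 -0.02] w 0.6 g 0.0
(np.float64(650.3), np.float64(40.0), 150) dp [-0.0002, -0.0073, 0.0014] len 7.0 turn -0.0
(np.float64(631.6), np.float64(34.0), 150) dp [-0.0029, -0.0268, 0.0014] len 27.0 turn 0.157
(np.float64(612.3), np.float64(30.9), 150) dp [-0.0026, -0.0463, 0.0014] len 46.0 turn 0.314
(np.float64(592.7), np.float64(30.9), 150) dp [0.0008, -0.0656, 0.0014] len 66.0 turn 0.471
(np.float64(573.3), np.float64(34.0), 150) dp [0.0072, -0.0842, 0.0013] len 85.0 turn 0.628
(np.float64(554.6), np.float64(40.1), 150) dp [0.0165, -0.1015, 0.0013] len 103.0 turn 0.785
(np.float64(537.2), np.float64(49.0), 150) dp [0.0283, -0.1171, 0.0013] len 121.0 turn 0.942
(np.float64(521.3), np.float64(60.5), 150) dp [0.0424, -0.1308, 0.0013] len 137.0 turn 1.099
(np.float64(507.5), np.float64(74.4), 150) dp [0.0585, -0.142, 0.0013] len 154.0 turn 1.256
(np.float64(495.9), np.float64(90.3), 150) dp [0.0761, -0.1506, 0.0013] len 169.0 turn 1.414
(np.float64(487.0), np.float64(107.7), 150) dp [0.0948, -0.1564, 0.0013] len 183.0 turn 1.571
```

Call:
servo_tool --deltas '[{"dp": [0, -0.007, 0.001], "turn": 0, "fingers": 0}, {"dp": [-0.001, -0.017, 0.001], "turn": 0.08, "fingers": 0}, {"dp": [-0.003, -0.027, 0.001], "turn": 0.157, "fingers": 0}, {"dp": [-0.003, -0.0365, 0.001], "turn": 0.235, "fingers": 0}, {"dp": [-0.0026, -0.046, 0.001], "turn": 0.314, "fingers": 0}, {"dp": [-0.001, -0.056, 0.001], "turn": 0.393, "fingers": 0}, {"dp": [0.001, -0.0656, 0.001], "turn": 0.471, "fingers": 0}, {"dp": [0.004, -0.075, 0.001], "turn": 0.55, "fingers": 0}, {"dp": [0.007, -0.084, 0.001], "turn": 0.628, "fingers": 0}, {"dp": [0.0115, -0.093, 0.001], "turn": 0.707, "fingers": 0}]'

```text
time_s: 25.08
eef_pos: [564.7, 37.0, 149.2]
tool_rot: [3.141, -0.001, 1.036]
contact_force: [2.2, -0.8, 0.1]
width: 0.2
grasp_force: 0.1
```

```bash
python3 - <<'E'
from h import *
pin=np.array([602.5,155.5])
def P(phi,off,r=122):
    a=np.radians(phi); return pin+r*np.array([np.cos(a),np.sin(a)])+off*np.array([-np.sin(a),np.cos(a)])
ph=[-125,-130,-135,-140,-145,-150,-155,-160,-164,-168,-172]
plan([(*P(p,27).round(1),150) for p in ph],[180+p for p in ph])
E
```

```text
t 25.075 tcp [564.7  37.  149.2] rot [ 1.7996e+02 -4.0000e-02  5.9370e+01] F [ 2.2 -0.8  0.1] M [-0.12  0.05 -0.02] w 0.2 g 0.1
(np.float64(554.6), np.float64(40.1), 150) dp [-0.0025, -0.0103, -0.0008] len 11.0 turn 0.076
(np.float64(544.8), np.float64(44.7), 150) dp [-0.0035, -0.021, -0.0008] len 21.0 turn 0.164
(np.float64(535.3), np.float64(50.1), 150) dp [-0.0037, -0.032, -0.0008] len 32.0 turn 0.251
(np.float64(526.4), np.float64(56.4), 150) dp [-0.0028, -0.0428, -0.0008] len 43.0 turn 0.338
(np.float64(518.1), np.float64(63.4), 150) dp [-0.001, -0.0535, -0.0008] len 54.0 turn 0.425
(np.float64(510.3), np.float64(71.1), 150) dp [0.0016, -0.0642, -0.0008] len 64.0 turn 0.513
(np.float64(503.3), np.float64(79.5), 150) dp [0.0053, -0.0745, -0.0008] len 75.0 turn 0.6
(np.float64(497.1), np.float64(88.4), 150) dp [0.0098, -0.0844, -0.0008] len 85.0 turn 0.687
(np.float64(492.7), np.float64(95.9), 150) dp [0.014, -0.092, -0.0009] len 93.0 turn 0.757
(np.float64(488.8), np.float64(103.7), 150) dp [0.0187, -0.0993, -0.0009] len 101.0 turn 0.827
(np.float64(485.4), np.float64(111.8), 150) dp [0.024, -0.1063, -0.0009] len 109.0 turn 0.897
```

Call:
servo_tool --deltas '[{"dp": [-0.0025, -0.0103, 0], "turn": 0.076, "fingers": 0}, {"dp": [-0.0035, -0.021, 0], "turn": 0.164, "fingers": 0}, {"dp": [-0.0037, -0.032, 0], "turn": 0.251, "fingers": 0}, {"dp": [-0.0028, -0.0428, 0], "turn": 0.338, "fingers": 0}, {"dp": [-0.001, -0.0535, 0], "turn": 0.425, "fingers": 0}, {"dp": [0.0016, -0.064, 0], "turn": 0.513, "fingers": 0}, {"dp": [0.0053, -0.0745, 0], "turn": 0.6, "fingers": 0}, {"dp": [0.0098, -0.0844, 0], "turn": 0.687, "fingers": 0}, {"dp": [0.014, -0.092, 0], "turn": 0.757, "fingers": 0}, {"dp": [0.0165, -0.0955, 0], "turn": 0.79, "fingers": 0}]'

```text
time_s: 26.32
eef_pos: [490.7, 100.1, 149.0]
tool_rot: [-3.141, -0.0, 0.248]
contact_force: [0.4, -0.7, -0.2]
width: 0.7
grasp_force: 0.1
```

```bash
python3 - <<'E'
from h import *
pin=np.array([602.5,155.5])
def P(phi,off,r=122):
    a=np.radians(phi); return pin+r*np.array([np.cos(a),np.sin(a)])+off*np.array([-np.sin(a),np.cos(a)])
ph=[-166,-168,-170,-172,-174]
plan([(*P(p,27).round(1),150) for p in ph],[180+p for p in ph])
save('scene','crop5.png',(330,150,470,290),4)
E
```

```text
t 26.325 tcp [490.7 100.1 149. ] rot [-1.7999e+02 -2.0000e-02  1.4230e+01] F [ 0.4 -0.7 -0.2] M [-0.14  0.15 -0.03] w 0.7 g 0.1
(np.float64(490.7), np.float64(99.8), 150) dp [-0.0001, 0.0003, -0.001] len 1.0 turn 0.004
(np.float64(488.8), np.float64(103.7), 150) dp [-0.001, -0.0039, -0.001] len 4.0 turn 0.039
(np.float64(487.0), np.float64(107.7), 150) dp [-0.0018, -0.0082, -0.001] len 8.0 turn 0.074
(np.float64(485.4), np.float64(111.8), 150) dp [-0.0023, -0.0126, -0.001] len 13.0 turn 0.109
(np.float64(484.0), np.float64(115.9), 150) dp [-0.0027, -0.0169, -0.001] len 17.0 turn 0.144
```

View pics/crop5.png

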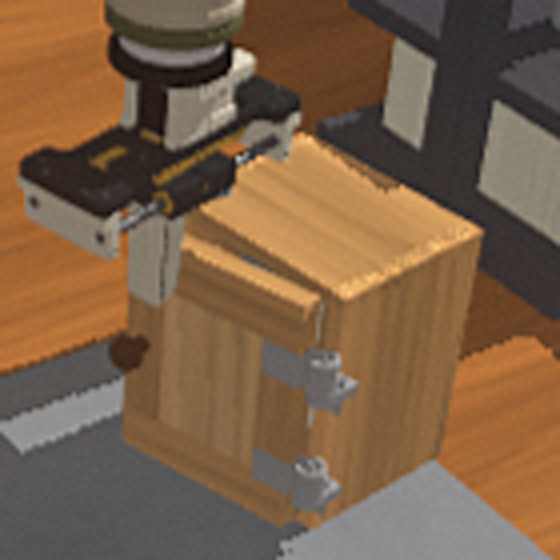

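The door is nearly shut, with knuckles seated at crop (325,380) and (312,485). I'll press on gently until the pads resist.

Call:
servo_tool --deltas '[{"dp": [-0.001, -0.004, 0], "turn": 0.039, "fingers": 0}, {"dp": [-0.0018, -0.008, 0], "turn": 0.074, "fingers": 0}, {"dp": [-0.002, -0.01, 0], "turn": 0.09, "fingers": 0}, {"dp": [-0.0023, -0.0125, 0], "turn": 0.109, "fingers": 0}, {"dp": [-0.0023, -0.0125, 0], "turn": 0.109, "fingers": 0}]'

```text
time_s: 27.0
eef_pos: [485.5, 111.3, 148.8]
tool_rot: [3.141, 0.0, 0.14]
contact_force: [0.1, -0.6, 0.1]
width: 0.5
grasp_force: 0.1
```

Call:
servo_tool --deltas '[{"dp": [-0.0002, -0.0015, 0], "turn": 0, "fingers": 0}, {"dp": [-0.0004, -0.003, 0], "turn": 0, "fingers": 0}, {"dp": [-0.0004, -0.003, 0], "turn": 0, "fingers": 0}]'

```text
time_s: 27.38
eef_pos: [484.7, 114.2, 148.8]
tool_rot: [-3.142, -0.0, 0.14]
contact_force: [1.0, 0.1, 0.3]
width: 0.5
grasp_force: 0.1
```

Call:
servo_tool --deltas '[{"dp": [-0.0002, -0.0015, 0], "turn": 0, "fingers": 0}, {"dp": [-0.0004, -0.003, 0], "turn": 0, "fingers": 0}, {"dp": [-0.0004, -0.003, 0], "turn": 0, "fingers": 0}]'

```text
time_s: 27.75
eef_pos: [484.7, 114.6, 149.0]
tool_rot: [3.138, -0.002, 0.138]
contact_force: [2.8, -9.4, -2.6]
width: 0.6
grasp_force: 4.8
```

```bash
python3 - <<'E'
from h import *
plan([(480,114,149)])
near=dict(door_edge=[452,134,102],latch_pivot=[456,173.7,190],latch_peg=[408,139,226])
for l,v in spots(list(near),near,2,25).items(): print(l,[(k,np.round(x,1).tolist()) for k,x in v])
E
```

```text
t 27.75 tcp [484.7 114.6 149. ] rot [ 1.7978e+02 -1.0000e-01  7.9000e+00] F [ 2.8 -9.4 -2.6] M [-2.02 -0.37 -0.  ] w 0.6 g 4.8
(480, 114, 149) dp [-0.0047, -0.0, 0.0] len 5.0 turn -0.0
door_edge [('scene', [452.0, 134.6, 94.8]), ('scene', [451.2, 132.7, 93.9])]
latch_pivot [('scene', [454.9, 172.7, 193.1]), ('scene', [455.3, 173.6, 190.2])]
latch_peg [('top', [408.6, 134.8, 227.3]), ('top', [407.7, 135.1, 225.8])]
```

Shut against the pads: 9 N at the stop, door_edge at about (452,134). Next I back off, rise, and place open fingers around the latch peg.

Call:
servo_tool --deltas '[{"dp": [0.001, 0.006, 0], "turn": 0, "fingers": 0}, {"dp": [0.001, 0.02, 0], "turn": 0, "fingers": 0}, {"dp": [0.001, 0.025, -0.05], "turn": 0, "fingers": 0}, {"dp": [0.001, 0.025, -0.1], "turn": 0, "fingers": 0.03}, {"dp": [0.001, 0.025, -0.11], "turn": 0, "fingers": 0.03}, {"dp": [0.001, 0.025, -0.11], "turn": 0, "fingers": 0.03}]'

```text
time_s: 29.3
eef_pos: [488.3, 92.6, 258.8]
tool_rot: [-3.14, -0.001, 0.14]
contact_force: [0.5, -0.3, -1.2]
width: 26.0
grasp_force: 0.0
```

```bash
python3 - <<'E'
from h import *
near=dict(door_edge=[452,134,102],latch_pivot=[456,173.7,190],latch_peg=[408,139,226])
for l,v in spots(list(near),near,2,25).items(): print(l,[(k,np.round(x,1).tolist()) for k,x in v])
plan([(411,139,258),(411,139,210)],[37.5,37.5])
E
```

```text
door_edge [('scene', [453.9, 128.9, 94.6]), ('scene', [454.4, 130.8, 92.9])]
latch_pivot [('scene', [455.3, 171.3, 192.0]), ('scene', [454.6, 175.3, 189.3])]
latch_peg [('top', [406.9, 137.4, 226.6]), ('scene', [408.2, 143.4, 228.8]), ('top', [407.1, 134.7, 225.5])]
t 30.1 tcp [488.4  92.4 258.8] rot [-180.     -0.      8.01] F [-0.2 -0.  -0.3] M [0.   0.12 0.  ] w 30.0 g 0.0
(411, 139, 258) dp [-0.0701, -0.0569, 0.0008] len 90.0 turn -0.515
(411, 139, 210) dp [-0.0701, -0.0569, 0.0488] len 103.0 turn -0.515
```

Call:
servo_tool --deltas '[{"dp": [-0.02, -0.016, 0], "turn": -0.15, "fingers": 0.03}, {"dp": [-0.04, -0.033, 0], "turn": -0.3, "fingers": 0.03}, {"dp": [-0.06, -0.05, 0], "turn": -0.45, "fingers": 0.03}, {"dp": [-0.07, -0.057, 0], "turn": -0.515, "fingers": 0.03}, {"dp": [-0.07, -0.057, 0.005], "turn": -0.515, "fingers": 0.03}, {"dp": [-0.07, -0.057, 0.02], "turn": -0.515, "fingers": 0.03}, {"dp": [-0.07, -0.057, 0.035], "turn": -0.515, "fingers": 0.03}, {"dp": [-0.07, -0.057, 0.048], "turn": -0.515, "fingers": 0.03}, {"dp": [-0.07, -0.057, 0.048], "turn": -0.515, "fingers": 0.03}]'

```text
time_s: 31.22
eef_pos: [411.0, 138.2, 209.7]
tool_rot: [3.141, 0.002, 0.653]
contact_force: [0.7, -1.2, -0.5]
width: 30.1
grasp_force: 0.0
```

```bash
python3 - <<'E'
from h import *
pv=np.array([456,173.7])
def P(psi,a):
    p=np.radians(psi); return pv+56*np.array([np.cos(p),np.sin(p)])+a*np.array([-np.sin(p),np.cos(p)])
ps=[217.4,220,225,230,235,240,245,250,255,260,265,270,275,278]
plan([(*P(p,9).round(1).tolist(),210) for p in ps],[p-180 for p in ps])
save('scene','crop6.png',(330,130,450,250),5)
E
```

```text
t 31.225 tcp [411.  138.2 209.7] rot [1.7997e+02 1.3000e-01 3.7390e+01] F [ 0.7 -1.2 -0.5] M [-0.05  0.12 -0.01] w 30.1 g 0.0
(417.0, 132.5, 210) dp [0.0013, 0.0082, -0.0003] len 8.0 turn -0.0
(418.9, 130.8, 210) dp [0.0018, 0.0107, -0.0003] len 11.0 turn -0.045
(422.8, 127.7, 210) dp [0.003, 0.0156, -0.0003] len 16.0 turn -0.133
(426.9, 125.0, 210) dp [0.0046, 0.0202, -0.0003] len 21.0 turn -0.22
(431.3, 122.7, 210) dp [0.0067, 0.0247, -0.0003] len 26.0 turn -0.307
(435.8, 120.7, 210) dp [0.0091, 0.029, -0.0003] len 30.0 turn -0.395
(440.5, 119.1, 210) dp [0.0118, 0.0331, -0.0003] len 35.0 turn -0.482
(445.3, 118.0, 210) dp [0.015, 0.0369, -0.0003] len 40.0 turn -0.569
(450.2, 117.3, 210) dp [0.0184, 0.0405, -0.0003] len 44.0 turn -0.656
(455.1, 117.0, 210) dp [0.0222, 0.0437, -0.0003] len 49.0 turn -0.744
(460.1, 117.1, 210) dp [0.0262, 0.0466, -0.0003] len 53.0 turn -0.831
(465.0, 117.7, 210) dp [0.0304, 0.0491, -0.0003] len 58.0 turn -0.918
(469.8, 118.7, 210) dp [0.0349, 0.0512, -0.0003] len 62.0 turn -1.005
(472.7, 119.5, 210) dp [0.0377, 0.0524, -0.0003] len 65.0 turn -1.058
```

View pics/crop6.png

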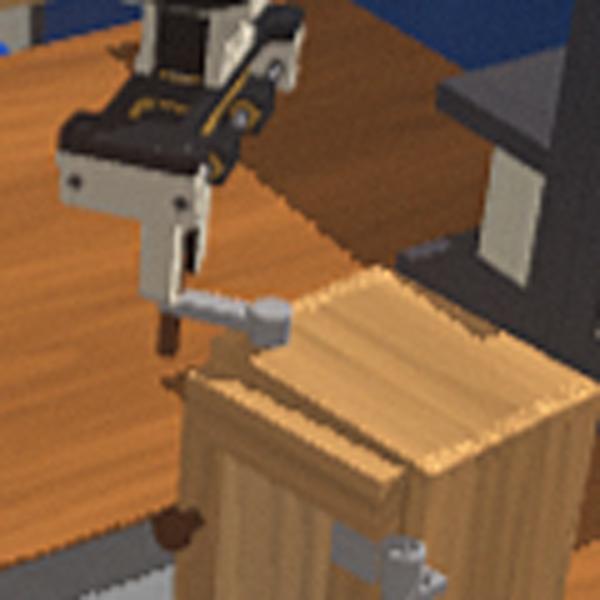

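The peg is between the fingers (its lower part shows at crop (168,335)), and the door lies parallel to the cabinet front. Now I swing the latch.

Call:
servo_tool --deltas '[{"dp": [0.0013, 0.008, 0], "turn": 0, "fingers": 0.03}, {"dp": [0.0018, 0.011, 0], "turn": -0.045, "fingers": 0.03}, {"dp": [0.003, 0.0156, 0], "turn": -0.133, "fingers": 0.03}, {"dp": [0.0046, 0.02, 0], "turn": -0.22, "fingers": 0.03}, {"dp": [0.0067, 0.0247, 0], "turn": -0.307, "fingers": 0.03}, {"dp": [0.009, 0.029, 0], "turn": -0.395, "fingers": 0.03}, {"dp": [0.0118, 0.033, 0], "turn": -0.482, "fingers": 0.03}, {"dp": [0.015, 0.037, 0], "turn": -0.569, "fingers": 0.03}, {"dp": [0.0184, 0.0405, 0], "turn": -0.656, "fingers": 0.03}, {"dp": [0.0184, 0.0405, 0], "turn": -0.656, "fingers": 0.03}]'

```text
time_s: 32.52
eef_pos: [450.9, 118.0, 211.2]
tool_rot: [3.141, -0.001, 1.311]
contact_force: [0.8, 0.0, 0.0]
width: 30.1
grasp_force: 0.0
```

```bash
python3 - <<'E'
from h import *
pv=np.array([456,173.7])
def P(psi,a):
    p=np.radians(psi); return pv+56*np.array([np.cos(p),np.sin(p)])+a*np.array([-np.sin(p),np.cos(p)])
ps=[255,260,265,270,275,278,281]
plan([(*P(p,9).round(1).tolist(),210) for p in ps],[p-180 for p in ps])
near=dict(latch_pivot=[456,173.7,190],latch_peg=[442,120,226])
for l,v in spots(list(near),near,2,25).items(): print(l,[(k,np.round(x,1).tolist()) for k,x in v])
E
```

```text
t 32.525 tcp [450.9 118.  211.2] rot [ 1.7995e+02 -5.0000e-02  7.5130e+01] F [0.8 0.  0. ] M [-0.05  0.08  0.01] w 30.1 g 0.0
(450.2, 117.3, 210) dp [-0.0008, -0.0005, 0.0012] len 2.0 turn 0.002
(455.1, 117.0, 210) dp [0.0001, 0.0043, 0.0012] len 4.0 turn -0.085
(460.1, 117.1, 210) dp [0.0015, 0.0091, 0.0012] len 9.0 turn -0.172
(465.0, 117.7, 210) dp [0.0034, 0.0137, 0.0012] len 14.0 turn -0.26
(469.8, 118.7, 210) dp [0.0055, 0.0181, 0.0012] len 19.0 turn -0.347
(472.7, 119.5, 210) dp [0.0071, 0.0207, 0.0012] len 22.0 turn -0.399
(475.5, 120.4, 210) dp [0.0087, 0.0231, 0.0012] len 25.0 turn -0.452
latch_pivot [('scene', [453.1, 173.9, 189.9]), ('scene', [455.1, 171.9, 192.1])]
latch_peg [('scene', [440.7, 120.8, 225.5]), ('scene', [440.6, 119.1, 229.2])]
```

Peg is following at about (441,120). Continuing to the end stop.

Call:
servo_tool --deltas '[{"dp": [0, 0.0025, 0], "turn": -0.04, "fingers": 0.03}, {"dp": [0.0001, 0.0045, 0], "turn": -0.085, "fingers": 0.03}, {"dp": [0.0007, 0.007, 0], "turn": -0.13, "fingers": 0.03}, {"dp": [0.0015, 0.009, 0], "turn": -0.172, "fingers": 0.03}, {"dp": [0.0034, 0.0137, 0], "turn": -0.26, "fingers": 0.03}, {"dp": [0.0045, 0.016, 0], "turn": -0.3, "fingers": 0.03}, {"dp": [0.0055, 0.018, 0], "turn": -0.347, "fingers": 0.03}, {"dp": [0.0055, 0.018, 0], "turn": -0.347, "fingers": 0.03}]'

```text
time_s: 34.12
eef_pos: [469.5, 118.8, 210.9]
tool_rot: [3.141, 0.0, 1.658]
contact_force: [0.1, 0.2, -0.4]
width: 29.8
grasp_force: 0.0
```

Call:
servo_tool --deltas '[{"dp": [0.0003, 0.0013, 0], "turn": -0.026, "fingers": 0.03}, {"dp": [0.0006, 0.0026, 0], "turn": -0.052, "fingers": 0.03}, {"dp": [0.0008, 0.0035, 0], "turn": -0.052, "fingers": 0.03}]'

```text
time_s: 34.5
eef_pos: [472.2, 119.7, 210.8]
tool_rot: [-3.141, 0.0, 1.71]
contact_force: [-2.7, -2.5, 2.8]
width: 30.6
grasp_force: 1.8
```

Call:
servo_tool --deltas '[{"dp": [0.0001, 0.0008, 0], "turn": 0, "fingers": 0.03}, {"dp": [0.0002, 0.0015, 0], "turn": 0, "fingers": 0.03}, {"dp": [0.0002, 0.0015, 0], "turn": 0, "fingers": 0.03}]'

```text
time_s: 34.88
eef_pos: [472.4, 119.8, 210.5]
tool_rot: [-3.138, 0.0, 1.709]
contact_force: [-6.6, -3.5, 4.5]
width: 30.4
grasp_force: 3.4
```

End stop reached where expected. Backing off the peg and lifting clear.

Call:
servo_tool --deltas '[{"dp": [0, -0.004, 0], "turn": 0, "fingers": 0.03}, {"dp": [0, -0.011, 0], "turn": 0, "fingers": 0.03}, {"dp": [0, -0.011, -0.02], "turn": 0, "fingers": 0.03}, {"dp": [0, -0.011, -0.06], "turn": 0, "fingers": 0.03}, {"dp": [0.03, 0.04, -0.11], "turn": 0, "fingers": 0.03}, {"dp": [0.03, 0.09, -0.15], "turn": 0, "fingers": 0.03}, {"dp": [0.03, 0.14, -0.15], "turn": 0, "fingers": 0.03}, {"dp": [0.03, 0.16, -0.15], "turn": 0, "fingers": 0.03}]'

```text
time_s: 35.88
eef_pos: [631.3, 173.4, 361.3]
tool_rot: [3.139, 0.0, 1.711]
contact_force: [-1.5, -0.1, -0.2]
width: 29.9
grasp_force: 0.0
```

```bash
python3 - <<'E'
from h import *
plan([])
near=dict(latch_pivot=[456,173.7,190],latch_peg=[463.6,118,226],door_edge=[452,134,102],knuckle_upper=[602.5,155.5,127],knuckle_lower=[602.5,155.5,42],pressing_board=[575,-286,10],amber_bottle=[772,35,0],thread_spool=[422,-32,0],dish=[701,-171,0],brush=[716,19,0],glue_bottle=[788,-67,0])
for l,v in spots(list(near),near,2,25).items(): print(l,[(k,np.round(x,1).tolist()) for k,x in v])
save('scene','crop7.png',(330,150,450,290),4)
E
```

```text
t 35.875 tcp [631.3 173.4 361.3] rot [1.7984e+02 3.0000e-02 9.8030e+01] F [-1.5 -0.1 -0.2] M [-0.13  0.07  0.02] w 29.9 g 0.0
latch_pivot [('scene', [453.8, 175.0, 188.4]), ('top', [453.1, 169.2, 189.9]), ('scene', [457.2, 174.2, 192.5]), ('top', [457.5, 171.3, 189.6])]
latch_peg [('scene', [462.5, 117.2, 229.5]), ('top', [463.8, 113.1, 227.5]), ('scene', [460.8, 118.5, 228.3]), ('top', [460.5, 111.4, 226.6])]
door_edge [('scene', [454.7, 130.1, 94.1]), ('top', [452.3, 129.6, 96.6]), ('scene', [451.6, 132.0, 95.0]), ('top', [455.0, 128.7, 97.1])]
knuckle_upper [('scene', [599.4, 157.5, 126.7]), ('top', [600.1, 155.2, 121.8]), ('scene', [602.4, 154.2, 124.3]), ('top', [601.6, 157.4, 126.6])]
knuckle_lower [('scene', [607.3, 152.4, 43.1]), ('top', [605.0, 154.0, 43.4]), ('scene', [604.7, 151.9, 40.8]), ('top', [605.1, 155.0, 41.4])]
pressing_board [('scene', [574.7, -285.1, 13.8]), ('top', [576.3, -282.2, 8.7]), ('scene', [575.4, -285.5, 11.6]), ('top', [576.7, -283.1, 7.6])]
amber_bottle [('scene', [774.4, 31.6, 1.3]), ('top', [769.6, 35.4, -2.5]), ('scene', [773.4, 35.2, 3.6])]
thread_spool [('scene', [425.1, -25.6, 0.9]), ('top', [424.9, -30.8, 2.4]), ('scene', [423.4, -27.9, 3.1]), ('top', [423.9, -31.0, 2.6])]
dish [('scene', [700.7, -169.6, 0.1]), ('top', [702.8, -170.8, 0.7]), ('scene', [699.9, -173.4, -3.2]), ('top', [701.7, -171.1, -3.1])]
brush [('scene', [712.7, 16.7, -4.4]), ('top', [716.9, 19.9, 2.9]), ('scene', [714.2, 17.1, -3.1]), ('top', [714.6, 18.3, 1.2])]
glue_bottle [('scene', [786.3, -67.6, 3.6]), ('top', [785.9, -68.7, 0.3]), ('scene', [784.2, -68.9, 1.1]), ('top', [788.1, -67.6, 0.6])]
```

View pics/crop7.png

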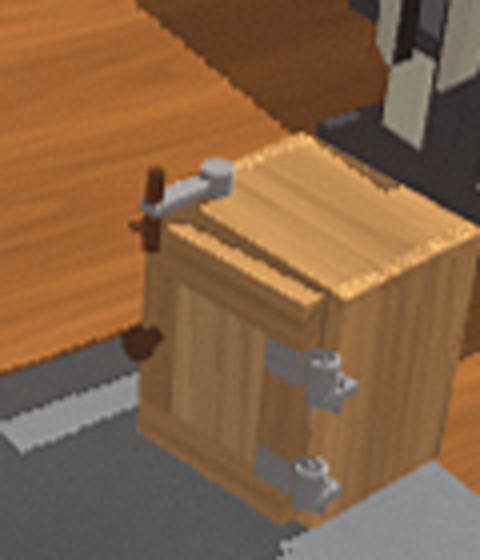

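The peg stands in front of the shut door at crop (152,210). The knuckles are seated at (322,375) and (312,480), the robot is clear, and the other things are where they were. Handing in.

```bash
python3 -c "
from cell import ctrl
print(ctrl.hand_in())"
```

```text
the job is handed in; nothing more can be done
None
```

The door is hung on both pins, swung shut and latched with the peg in front of it; the other things on the bench were left where they stood, and the job is handed in (no verdict was returned).

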